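# Offer the cover plate up to the filter chamber

## Robot

A 7-joint arm with a two-finger parallel gripper is mounted at the origin on the work surface. World frame = base frame: x ahead of the robot, y to its left, z up, the work surface at z = 0. Lengths are in m, angles in rad, forces in N, time in s.
With the tool pointing down it reaches from about 0.425 to 1.025 m from the base axis. Payload 3.6 kg.
Tool frame: the origin (TCP) lies between the finger pads; the fingertips stand 14 mm ahead of it and the grasp point (between the pads) lies 5 mm behind it (bot.tip_extent is the distance from the TCP to the fingertips, in m); z points along the fingers, y is the line along which they close (so a half turn about z gives the same grasp; the last joint's range is limited). The gripper opens to 85 mm and grips with 20 to 120 N. Pads are 22 mm wide; open, the fingers measure 114 mm over their backs; the gripper's body (76 mm by 85 mm) begins 54 mm behind the grasp point. The pads swing forward as they close: fully open they stand 13 mm farther back than shut.
Start: joints at [1.121, 0.591, 0.048, 1.609, -0.033, 0.943, -0.034], TCP at [0.253, -0.679, 0.245] pointing down, gripper open.
Joint ranges: [-2.69, 2.69], [-0.47, 2.24], [-1.27, 1.36], [0.19, 2.51], [-1.53, 4.68], [0.08, 2.07], [-3.09, 3.09]. Speed limits (rad/s): [2.57, 2.57, 3.14, 3.14, 3.14, 3.14, 3.14].

## Interface

Orientations are given as a unit quaternion [x, y, z, w].
In Python, from rig import bot, cams, job gives the robot as it stands. The module is installed in compiled form; this text tells all that it offers.
- The arm moves only by the tool jog_arm, never from a script. Its arguments are lists of equal length, an entry for each row: "offset": the shift along the tool's x, y, z normalised to -1 to 1, where 1 is 200 mm, a list of three; "angular": the turn, a rotation vector about the tool's x, y, z normalised to -1 to 1, where 1 is 30 degrees, a list of three. A call has 1 to 5 rows; each row is the pose to reach, as a shift and turn from the pose commanded when the call began, along the tool's axes at that moment; what a row does not reach only later rows make up. A row lasts 1/12 s, in which the tool goes at most 41.7 mm and 7.16 degrees, less where a joint would pass 70% of its speed; a pose out of reach is approached as far as the arm can. A call with a number of a shift or a turn outside -1 to 1 is refused whole. A call with a gripper value outside its range is refused whole. "fingers" is the opening, from -1 (shut) to 1 (fully open), set as the call begins (left out, the last holds). The fingers move at their own pace and stop on an object; "squeeze" is the grip in N (left out, the last holds). Time passes only in rows, so rows that repeat a pose let the fingers close. It gives the time, the measured TCP pose, the force, the opening and the grip force at its end, in the units of the state.
- bot.get_obs(): the state, without advancing time (a new reading comes with each control period).
- cams.camera(name): name is "side" or "top"; returns the picture (420x560x3 uint8, red, green, blue); there is no depth.
- cams.camera_model(name): a dict with "intrinsics" (3x3 intrinsics, pixels), "world_to_cam" (4x4, takes a point from world to camera coordinates). Camera axes: x right, y up, looking along -z (the intrinsics and any distortion apply to the point x, -y, -z); pixel columns grow to the right and rows downward; lengths in m; the calibration is good to about 2 mm. A picture is of the moment at which its call begins. camera_model takes no time and is no camera call.
- job.close_job(): hands the job in; it is judged then, once.
The state is a dict: "clock": time; "q": joint angles; "qd": joint speeds; "joint_torque": joint torques, N m; "tcp_pos": TCP position; "ee_rot": TCP orientation; "ft_force": force on the tool from outside, world axes, zero at the start; "moment": the same for the moment, N m; "finger_gap": finger opening in m; "grasp_force": force on a finger pad.
Only numpy, scipy, OpenCV 4.12 (cv2) and the standard library are available. Lean on these libraries where they do the work, as an engineer would, in place of code of your own. Each camera call takes 0.05 s, during which the arm holds its last target. There are 200 camera calls.

## Task

Slide the clear guard on the splash box fully open, then pick up the rectangular cover plate by its handle and hold it level over the filter chamber inside, its four holes in line with the four threaded holes in the chamber's rim and about 15 mm above it, so that I can start the bolts. Never let the plate touch the chamber, box or guard, leave the round cover, the bottle and the wrench alone, and finish while still holding the plate hovering there: do not set it down or let go.

Things in the scene. Friction and masses are not known exactly. Their poses are not given: they have to be found in the camera images.
- splash_box: Grey open-topped plastic splash box fixed to the bench, 170 mm (its x) by 290 mm (its y) and 94 mm high over the aluminium track lips on its two long walls. Origin at the centre of its underside, z up. Its -y half is an open bay holding the filter chamber; its +y half has a closed deck over which the guard parks. Nothing of the box or guard except the guard's handle stands higher than 94 mm.
- port (a point): Centre of the chamber's rectangular steel rim (116 mm along x, 86 mm along y, top face at this height, 74 mm above the bench), 70 mm to the -y side of the box's centre. A 36 mm bore in the middle, four 8 mm threaded holes at the corners, at x +-43, y +-28 mm. Same axes as the splash box. The bay around the rim is 154 mm (x) by about 140 mm (y).
- guard (a joint): The clear sliding guard, a flat panel 152 by 140 mm and 5 mm thick lying level in the tracks, top face 91 mm above the bench, with black edge strips. 0 m = shut over the chamber, 0.14 m = fully open at its end stop; it opens along the splash box's +y. About 2 N of friction, stays where it is left; it starts shut or a little way open.
- guard_grip (a point): Grip point of the guard's handle: an upright black bar in the middle of the panel, 60 mm long along the box's x, 14 mm thick along y, 32 mm high, its top 123 mm above the bench. The point is on the bar's middle, 115 mm above the bench. Axes as the splash box; moves with the guard.
- cover: Loose rectangular aluminium cover plate, 116 mm (its x) by 86 mm (its y), 8 mm thick, about 0.3 kg, lying on the bench; origin at the centre of its underside, z up. Four 16 mm through holes at x +-43, y +-28 mm. A steel bridge handle stands on its centre line. It fits either way round (half a turn makes no difference).
- cover_grip (a point): Grip point of the cover plate's handle, 42 mm above the plate's underside over its centre. The handle's bar is 64 mm long along the plate's x, 14 mm thick along y, from 34 to 50 mm above the underside, on a foot 10 mm wide at each end, with free space below the bar. Axes as the cover plate.
- round_cover: Another cover, not wanted: a round aluminium disc 90 mm across and 8 mm thick without holes, with the same bridge handle (top 50 mm above the bench). Origin at the centre of its underside. To be left alone.
- bottle: White plastic bottle, 64 mm across, 150 mm high, standing on the bench; origin at the centre of its underside. To be left alone.
- wrench: Steel wrench lying on the bench. To be left alone.
- hole0 (a point): Centre of the cover plate's +x +y hole (16 mm), at the plate's underside.
- thread0 (a point): Mouth of the rim's +x +y threaded hole (8 mm), at the rim's top face.
- hole1 (a point): Centre of the cover plate's -x +y hole (16 mm), at the plate's underside.
- thread1 (a point): Mouth of the rim's -x +y threaded hole (8 mm), at the rim's top face.
- hole2 (a point): Centre of the cover plate's -x -y hole (16 mm), at the plate's underside.
- thread2 (a point): Mouth of the rim's -x -y threaded hole (8 mm), at the rim's top face.
- hole3 (a point): Centre of the cover plate's +x -y hole (16 mm), at the plate's underside.
- thread3 (a point): Mouth of the rim's +x -y threaded hole (8 mm), at the rim's top face.
Not all that is in view belongs to the job. What is shaped like the cover but black or purple is not meant.

How it is judged:
By the outcome, as a careful person would: the job done as asked, in the order asked, and still so for the second after the job is handed in, while the arm keeps its last pose, push and grip.
It also fails if it takes over 64 s, if anything falls off the work surface, if the arm or the gripper's body presses on something with over 40 N, if the wrist force passes 120 N, or if a joint passes its speed limit or range.

## Working session

There is one attempt and no reset: what is moved stays moved. The work goes in short steps, Python scripts to look and compute and a tool call to move; the robot and the scene stay as the last step left them, time stands still between calls to the robot, and variables do not carry over. Pictures are saved under pics/ and viewed, at most 10 in all, crops included, and the job is handed in when it is done.

Besides the shell and the picture viewer there is one more tool, called after "Call:" as name(argument=value, ...), one argument or row to a line, values as JSON. jog_arm: Moves the arm, as the interface text tells. Its arguments: {"type":"object","properties":{"offset":{"type":"array","items":{"type":"array","items":{"type":"number","minimum":-1,"maximum":1}}},"angular":{"type":"array","items":{"type":"array","items":{"type":"number","minimum":-1,"maximum":1}}},"fingers":{"type":"number"},"squeeze":{"type":"number"}},"required":["offset","angular"]}

```bash
mkdir -p pics; python3 - <<'E'
from rig import bot,cams
import cv2,numpy as np
np.set_printoptions(precision=4,suppress=True)
for n in("side","top"):
    im=cams.camera(n);cv2.imwrite(f"pics/{n}0.png",cv2.cvtColor(im,cv2.COLOR_RGB2BGR))
    m=cams.camera_model(n);print(n,m)
o=bot.get_obs();print(o,bot.tip_extent)
E
```

```text
side {'intrinsics': array([[459.5539,   0.    , 280.7309],
       [  0.    , 459.5539, 206.4343],
       [  0.    ,   0.    ,   1.    ]]), 'world_to_cam': array([[-0.8044, -0.594 ,  0.0044,  0.4616],
       [ 0.301 , -0.4012,  0.8651, -0.2193],
       [-0.5121,  0.6973,  0.5015, -1.0548],
       [ 0.    ,  0.    ,  0.    ,  1.    ]])}
top {'intrinsics': array([[494.6153,   0.    , 276.2877],
       [  0.    , 494.6153, 217.9461],
       [  0.    ,   0.    ,   1.    ]]), 'world_to_cam': array([[ 0.0275, -0.9995, -0.0136,  0.0447],
       [ 0.9875,  0.0251,  0.1554, -0.5369],
       [-0.1549, -0.0177,  0.9878, -1.3029],
       [ 0.    ,  0.    ,  0.    ,  1.    ]])}
{'clock': 0.1, 'q': array([ 1.1205,  0.592 ,  0.0483,  1.6097, -0.0333,  0.9427, -0.0337]), 'qd': array([ 0.0003, -0.0021, -0.0002, -0.0049,  0.0012, -0.    , -0.0011]), 'joint_torque': array([  0.0048, -55.    ,   1.5534, -19.8825,   0.0098,   0.0038,
         0.    ]), 'tcp_pos': array([ 0.253 , -0.6786,  0.2442]), 'ee_rot': array([ 0.9841,  0.1775, -0.0002, -0.001 ]), 'ft_force': array([ 0.7726,  0.0737, -0.0022]), 'moment': array([0.0301, 0.0126, 0.0055]), 'grasp_force': 0.0, 'finger_gap': 0.08515570033144472} 0.014
```

View pics/top0.png

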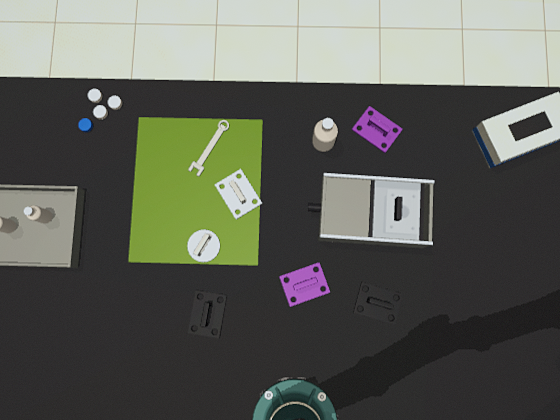

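View pics/side0.png

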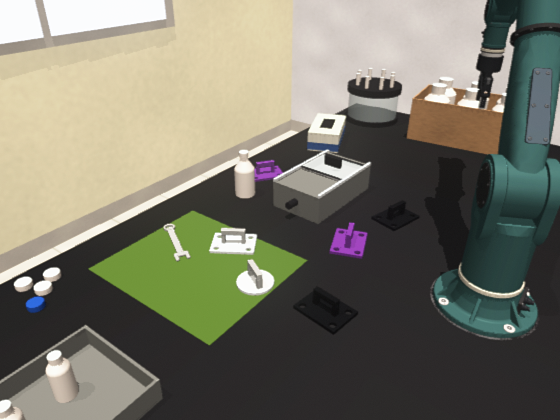

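The top view puts the box at about (377,210) with the guard shut, its handle at (398,208) and the deck on the left, so box +y points along world +y. These could be the cover:
- White plate with 4 holes at (238,193): fits the description (rectangular, aluminium, holes).
- White disc at (203,245): this is the round cover, not wanted.
- Purple plates at (377,128) and (305,284), and black plates at (207,313) and (379,302): not meant.

I'll confirm with an enlarged crop and measure.

```bash
cat > h.py <<'E'
from rig import bot,cams
import cv2,numpy as np
from scipy.spatial.transform import Rotation as R
np.set_printoptions(precision=4,suppress=True)
def ray(n,uv):
    m=cams.camera_model(n);K=m["intrinsics"];T=m["world_to_cam"];Rm,t=T[:3,:3],T[:3,3]
    d=np.linalg.inv(K)@np.array([uv[0],uv[1],1.]);d=Rm.T@(d*[1,-1,-1]);return -Rm.T@t,d
def onz(n,uv,z):
    c,d=ray(n,uv);return c+d*(z-c[2])/d[2]
def proj(n,p):
    m=cams.camera_model(n);p=m["world_to_cam"]@np.r_[p,1];q=m["intrinsics"]@(p[:3]*[1,-1,-1]);return q[:2]/q[2]
def save(name,im): cv2.imwrite("pics/"+name,cv2.cvtColor(im,cv2.COLOR_RGB2BGR))
def blobs(mask,lo,hi):
    n,l,s,c=cv2.connectedComponentsWithStats(mask.astype(np.uint8))
    return [(i,s[i,4],c[i],s[i,:4]) for i in range(1,n) if lo<=s[i,4]<=hi],l
E
python3 - <<'E'
from h import *
im=cv2.cvtColor(cv2.imread("pics/top0.png"),cv2.COLOR_BGR2RGB)
sd=cv2.cvtColor(cv2.imread("pics/side0.png"),cv2.COLOR_BGR2RGB)
a=cv2.resize(im[160:260,180:280],(400,400),interpolation=3);b=cv2.resize(im[160:260,310:440],(400,308),interpolation=3)
c=np.zeros((600,800,3),np.uint8);c[:400,:400]=a;c[:308,400:]=b
c[310:600,400:]=cv2.resize(sd[145:220,265:375],(400,290),interpolation=3);c[400:600,:400]=cv2.resize(sd[220:300,200:300],(400,200))
save("crop0.png",c)
# plate: bright desaturated over the green mat
g=im.astype(int);w=(g.min(2)>150)
bl,l=blobs(w,100,4000)
for i,ar,ce,s in bl: print(ar,ce,s)
hsv=cv2.cvtColor(im,cv2.COLOR_RGB2HSV)
i=[b[0] for b in bl if np.hypot(*(b[2]-[238,193]))<8]
if i:
    cn=max(cv2.findContours((l==i[0]).astype(np.uint8),0,1)[0],key=cv2.contourArea)
    r=cv2.minAreaRect(cn);pts=cv2.boxPoints(r);P=np.array([onz("top",p,.008) for p in pts]);print("plate px",r,P,P.mean(0),np.linalg.norm(P-np.roll(P,-1,0),axis=1))
    hb,_=blobs((l!=i[0])&(cv2.drawContours(np.zeros(l.shape,np.uint8),[cn],-1,1,-1)>0),3,60)
    for b in hb: print("hole",b[1],b[2],onz("top",b[2],.008))
k=(g.max(2)<60);k[:, :385]=0;k[:,415:]=0;k[:190]=0;k[228:]=0
for b in blobs(k,20,800)[0]:print("bar",b[1:],onz("top",b[2],.123))
E
```

```text
128 [93.9453 94.5781] [88 89 13 13]
2540 [523.561  127.0811] [482  92  78  70]
129 [113.9845 101.4806] [108  95  13  13]
130 [ 99.3308 111.1077] [ 93 105  13  13]
380 [325.6474 129.9684] [315 118  23  24]
393 [208.6641 147.827 ] [189 120  40  56]
1166 [237.7599 193.3825] [215 169  47  50]
3984 [383.6855 211.7337] [320 173 114  72]
152 [ 31.2171 212.2105] [ 23 205  17  15]
800 [203.105  245.3663] [187 229  33  33]
plate px ((237.83969116210938, 193.38302612304688), (41.090858459472656, 31.077632904052734), 58.73627471923828) [[0.6338 0.2384 0.008 ]
 [0.6824 0.1651 0.008 ]
 [0.5826 0.1013 0.008 ]
 [0.535  0.174  0.008 ]] [0.6084 0.1697 0.008 ] [0.088  0.1185 0.0869 0.1179]
hole 21 [238.381  175.7619] [0.659  0.1701 0.008 ]
hole 22 [221.3182 185.8636] [0.6286 0.2171 0.008 ]
hole 22 [254.1364 201.    ] [0.5874 0.123  0.008 ]
hole 15 [242.8    201.3333] [0.5857 0.1548 0.008 ]
hole 21 [237.0952 211.4286] [0.5565 0.1696 0.008 ]
bar (np.int32(145), array([397.4483, 208.4552]), array([394, 197,   8,  24], dtype=int32)) [ 0.5552 -0.2512  0.123 ]
```

View pics/crop0.png

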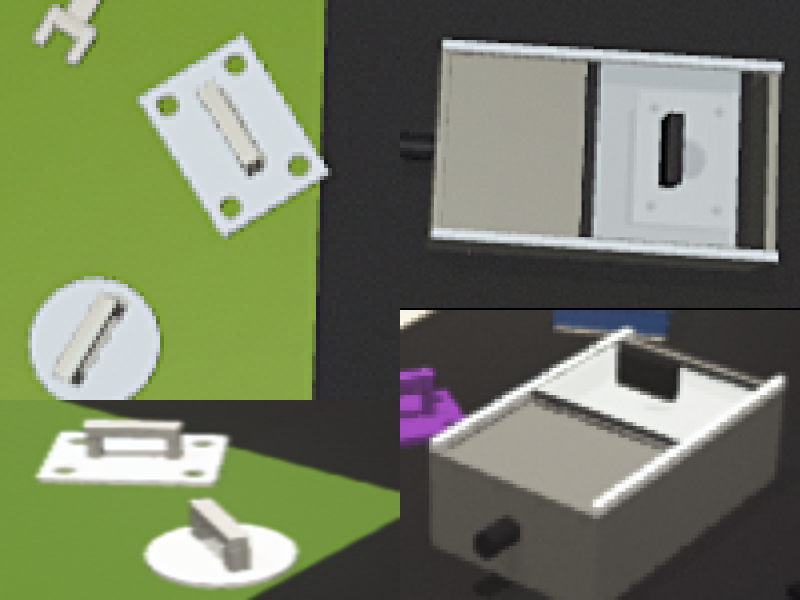

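The crop confirms that the white rectangular plate with four holes and a bridge handle, centred at (238,193), is the cover. The guard is slightly open: there is a gap at the right-hand (-y) end of the bay. Next I need the box pose and the first move.

```bash
cat >> h.py <<'E'
def move(p,yaw,tilt=False):
    """offset/angular from the current pose to TCP p, tool down with tool x at yaw"""
    o=bot.get_obs();Rc=R.from_quat(o["ee_rot"]);Rt=R.from_euler("z",yaw)*R.from_euler("x",np.pi)
    rv=(Rc.inv()*Rt).as_rotvec()
    if abs(np.linalg.norm(rv))>np.pi/2: rv=(Rc.inv()*R.from_euler("z",yaw+np.pi)*R.from_euler("x",np.pi)).as_rotvec()
    print("from",o["tcp_pos"],"offset",Rc.inv().apply(np.array(p)-o["tcp_pos"])/.2,"ang",np.degrees(rv)/30)
E
python3 - <<'E'
from h import *
im=cv2.cvtColor(cv2.imread("pics/top0.png"),cv2.COLOR_BGR2RGB);g=im.astype(int)
bl,l=blobs(g.min(2)>150,3000,6000)
cn=max(cv2.findContours((l==bl[0][0]).astype(np.uint8),0,1)[0],key=cv2.contourArea)
r=cv2.minAreaRect(cn);P=np.array([onz("top",p,.094) for p in cv2.boxPoints(r)])
print(r,P,P.mean(0),np.linalg.norm(P-np.roll(P,-1,0),axis=1))
# side-view check of rails
s=cv2.cvtColor(cv2.imread("pics/side0.png"),cv2.COLOR_BGR2RGB).astype(int)
yaw=np.arctan2(*( (P[np.argmax(P[:,1])]-P[np.argmin(P[:,1])])[[0,1]]))
d=None
E=[P[i]-P[(i+1)%4] for i in range(4)];L=max(E,key=np.linalg.norm);L=L*np.sign(L[1]);yaw=np.arctan2(-L[0],L[1]);c=P.mean(0)
print("yaw",yaw,"centre",c)
ax=np.array([np.cos(yaw),np.sin(yaw)]);ay=np.array([-np.sin(yaw),np.cos(yaw)])
bar=onz("top",[397.45,208.46],.123)
print("bar in box",(bar[:2]-c[:2])@ax,(bar[:2]-c[:2])@ay,"port",c[:2]-.07*ay)
for n in("top","side"):
  for a,b in((1,1),(1,-1),(-1,1),(-1,-1)): print(n,a,b,proj(n,np.r_[c[:2]+a*.085*ax+b*.145*ay,.094]))
print("bar side",proj("side",np.r_[bar[:2],.123]))
move([bar[0],bar[1],.20],yaw)
E
```

```text
((378.0089111328125, 208.3672637939453), (112.48362731933594, 64.85602569580078), 3.814074993133545) [[ 0.4803 -0.0562  0.094 ]
 [ 0.653  -0.0652  0.094 ]
 [ 0.6399 -0.3606  0.094 ]
 [ 0.4683 -0.3457  0.094 ]] [ 0.5604 -0.2069  0.094 ] [0.173  0.2957 0.1722 0.2898]
yaw -0.04440793511654883 centre [ 0.5604 -0.2069  0.094 ]
bar in box -0.003199180590191558 -0.04451396762532934 port [ 0.5573 -0.2768]
top 1 1 [324.2861 172.7492]
top 1 -1 [434.358  180.0898]
top -1 1 [320.5565 236.3769]
top -1 -1 [432.8651 244.2229]
side 1 1 [273.0554 178.4317]
side 1 -1 [326.9775 149.2665]
side -1 1 [319.3948 195.6495]
side -1 -1 [370.5787 162.4221]
bar side [332.8474 157.4122]
from [ 0.253  -0.6786  0.2442] offset [ 2.1625 -1.474   0.224 ] ang [-0.0038  0.001   0.7665]
```

Call:
jog_arm(
  offset=[
    [0.16,-0.11,0],
    [0.32,-0.22,0],
    [0.48,-0.33,0],
    [0.64,-0.44,0],
    [0.8,-0.55,0],
  ],
  angular=[
    [0,0,0.15],
    [0,0,0.3],
    [0,0,0.46],
    [0,0,0.62],
    [0,0,0.766],
  ],
  fingers=1,
)

```text
clock: 0.52
tcp_pos: [0.3652, -0.5185, 0.2448]
ee_rot: [1.0, -0.024, -0.0, -0.0]
ft_force: [1.0, 0.1, -0.2]
finger_gap: 0.0853
grasp_force: 0.0
```

```bash
python3 -c "
from h import *
move([.5557,-.2512,.20],-.043)"
```

```text
from [ 0.3652 -0.5185  0.2448] offset [ 0.8862 -1.3812  0.2246] ang [-0.0017  0.001  -0.0109]
```

Call:
jog_arm(
  offset=[
    [0.11,-0.17,0],
    [0.21,-0.33,0],
    [0.32,-0.5,0],
    [0.43,-0.67,0],
    [0.53,-0.83,0],
  ],
  angular=[
    [0,0,0],
    [0,0,0],
    [0,0,0],
    [0,0,0],
    [0,0,0],
  ],
)

```text
clock: 0.93
tcp_pos: [0.479, -0.3568, 0.245]
ee_rot: [1.0, -0.022, -0.0, -0.0]
ft_force: [0.6, 0.1, -0.9]
finger_gap: 0.085
grasp_force: 0.0
```

Call:
jog_arm(
  offset=[
    [0.12,-0.18,0],
    [0.24,-0.36,0.05],
    [0.355,-0.55,0.1],
    [0.355,-0.55,0.2],
    [0.355,-0.55,0.22],
  ],
  angular=[
    [0,0,0],
    [0,0,0],
    [0,0,0],
    [0,0,0],
    [0,0,0],
  ],
)

```text
clock: 1.35
tcp_pos: [0.5551, -0.246, 0.1983]
ee_rot: [1.0, -0.018, -0.002, -0.002]
ft_force: [-1.1, 0.3, -0.4]
finger_gap: 0.0854
grasp_force: 0.0
```

```bash
python3 -c "
from h import *
move([.5565,-.2512,.111],-.043)"
```

```text
from [ 0.5551 -0.246   0.1983] offset [0.0097 0.0274 0.4361] ang [-0.0082  0.0068  0.0149]
```

Call:
jog_arm(
  offset=[
    [0.01,0.02,0.15],
    [0.01,0.02,0.3],
    [0.01,0.02,0.4],
    [0.01,0.02,0.43],
    [0.01,0.02,0.43],
  ],
  angular=[
    [0,0,0],
    [0,0,0],
    [0,0,0],
    [0,0,0],
    [0,0,0],
  ],
)

```text
clock: 1.77
tcp_pos: [0.5535, -0.2573, 0.1137]
ee_rot: [1.0, -0.023, -0.002, -0.0]
ft_force: [0.2, -0.2, 0.4]
finger_gap: 0.0853
grasp_force: 0.0
```

```bash
python3 -c "
from h import *
move([.5565,-.2512,.111],-.043)
a,b=cams.camera('side')[100:250,230:430],cams.camera('top')[150:260,310:457]
save('g1.png',np.hstack([cv2.resize(a,(400,300)),cv2.resize(b,(400,300))]))"
```

```text
from [ 0.5535 -0.2573  0.1137] offset [ 0.0135 -0.0311  0.0134] ang [-0.0012  0.0082 -0.0057]
```

View pics/g1.png

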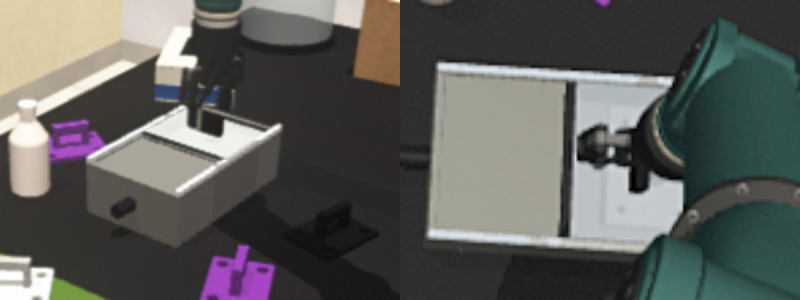

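The left panel (side view) shows the fingers straddling the black bar at about (207,120). The right panel (top view) shows the -x end of the bar at (640,180), just below the gripper, which fits the perspective. I'll centre and close.

Call:
jog_arm(
  offset=[
    [0.01,-0.03,0.015],
    [0.01,-0.03,0.015],
    [0.01,-0.03,0.015],
    [0.01,-0.03,0.015],
    [0.01,-0.03,0.015],
  ],
  angular=[
    [0,0,0],
    [0,0,0],
    [0,0,0],
    [0,0,0],
    [0,0,0],
  ],
  fingers=-1,
  squeeze=30,
)

```text
clock: 2.28
tcp_pos: [0.5581, -0.2507, 0.1129]
ee_rot: [1.0, -0.022, 0.0, 0.0]
ft_force: [-0.1, -0.1, -0.6]
finger_gap: 0.0257
grasp_force: 0.0
```

Call:
jog_arm(
  offset=[
    [0,0,0],
    [0,0,0],
    [0,0,0],
    [0,0,0],
    [0,0,0],
  ],
  angular=[
    [0,0,0],
    [0,0,0],
    [0,0,0],
    [0,0,0],
    [0,0,0],
  ],
)

```text
clock: 2.7
tcp_pos: [0.558, -0.2513, 0.1128]
ee_rot: [1.0, -0.022, 0.0, 0.0]
ft_force: [-0.4, -0.1, 4.7]
finger_gap: 0.0134
grasp_force: 32.2
```

Call:
jog_arm(
  offset=[
    [0,-0.1,0],
    [0,-0.2,0],
    [0,-0.3,0],
    [0,-0.4,0],
    [0,-0.5,0],
  ],
  angular=[
    [0,0,0],
    [0,0,0],
    [0,0,0],
    [0,0,0],
    [0,0,0],
  ],
)

```text
clock: 3.12
tcp_pos: [0.5625, -0.1516, 0.1128]
ee_rot: [1.0, -0.023, 0.001, 0.001]
ft_force: [0.1, -3.1, 4.8]
finger_gap: 0.0136
grasp_force: 32.3
```

Call:
jog_arm(
  offset=[
    [0,-0.02,0],
    [0,-0.04,0],
    [0,-0.05,0],
    [0,-0.06,0],
    [0,-0.06,0],
  ],
  angular=[
    [0,0,0],
    [0,0,0],
    [0,0,0],
    [0,0,0],
    [0,0,0],
  ],
)

```text
clock: 3.53
tcp_pos: [0.5631, -0.1389, 0.1128]
ee_rot: [1.0, -0.022, 0.0, 0.0]
ft_force: [-1.1, -0.5, 5.5]
finger_gap: 0.0133
grasp_force: 32.5
```

Call:
jog_arm(
  offset=[
    [0,-0.01,0],
    [0,-0.015,0],
    [0,-0.02,0],
    [0,-0.025,0],
    [0,-0.025,0],
  ],
  angular=[
    [0,0,0],
    [0,0,0],
    [0,0,0],
    [0,0,0],
    [0,0,0],
  ],
)

```text
clock: 3.95
tcp_pos: [0.5633, -0.1345, 0.1128]
ee_rot: [1.0, -0.022, 0.0, 0.0]
ft_force: [-0.0, -2.1, 5.3]
finger_gap: 0.0129
grasp_force: 32.5
```

Call:
jog_arm(
  offset=[
    [0,-0.01,0],
    [0,-0.015,0],
    [0,-0.02,0],
    [0,-0.025,0],
    [0,-0.025,0],
  ],
  angular=[
    [0,0,0],
    [0,0,0],
    [0,0,0],
    [0,0,0],
    [0,0,0],
  ],
)

```text
clock: 4.37
tcp_pos: [0.5634, -0.1334, 0.1129]
ee_rot: [1.0, -0.023, 0.001, 0.003]
ft_force: [-1.7, -8.4, 3.6]
finger_gap: 0.0135
grasp_force: 32.3
```

Resistance rose to 8 N and motion stopped, so the guard is at its end stop. I'll release and rise straight up.

Call:
jog_arm(
  offset=[
    [0,0.01,0],
    [0,0.01,0],
    [0,0.01,0],
    [0,0.01,0],
    [0,0.01,0],
  ],
  angular=[
    [0,0,0],
    [0,0,0],
    [0,0,0],
    [0,0,0],
    [0,0,0],
  ],
  fingers=1,
)

```text
clock: 4.78
tcp_pos: [0.5631, -0.1299, 0.112]
ee_rot: [1.0, -0.022, -0.0, -0.0]
ft_force: [0.1, 0.0, -1.0]
finger_gap: 0.0727
grasp_force: 0.0
```

Call:
jog_arm(
  offset=[
    [0,0.0,0],
    [0,0.0,0],
    [0,0.0,-0.15],
    [0,0.0,-0.3],
    [0,0.0,-0.5],
  ],
  angular=[
    [0,0,0],
    [0,0,0],
    [0,0,0],
    [0,0,0],
    [0,0,0],
  ],
)

```text
clock: 5.2
tcp_pos: [0.5613, -0.1302, 0.2113]
ee_rot: [1.0, -0.022, -0.003, -0.0]
ft_force: [-0.1, -0.3, -0.1]
finger_gap: 0.0853
grasp_force: 0.0
```

```bash
python3 -c "
from h import *
print(bot.get_obs()['finger_gap'])
h=[[.659,.1701],[.6286,.2171],[.5874,.123],[.5565,.1696]]
c=np.mean(h,0);h=np.array(h);d=(h[0]-h[2])+(h[1]-h[3]);print(c,np.arctan2(d[1],d[0]),np.linalg.norm(d)/2)
move([c[0],c[1],.20],np.arctan2(d[1],d[0]))"
```

```text
0.08527806766373333
[0.6079 0.1699] 0.5821990253078692 0.0860215815943883
from [ 0.5613 -0.1302  0.2113] offset [ 0.1668 -1.5095  0.0565] ang [-0.0045  0.0098 -1.1959]
```

Call:
jog_arm(
  offset=[
    [0.02,-0.17,0],
    [0.04,-0.34,0],
    [0.06,-0.51,0],
    [0.08,-0.68,0],
    [0.09,-0.82,0],
  ],
  angular=[
    [0,0,0],
    [0,0,0],
    [0,0,0],
    [0,0,0],
    [0,0,0],
  ],
)

```text
clock: 5.62
tcp_pos: [0.5887, 0.0355, 0.2125]
ee_rot: [1.0, -0.021, 0.0, -0.001]
ft_force: [-0.9, -0.5, 0.0]
finger_gap: 0.0851
grasp_force: 0.0
```

Call:
jog_arm(
  offset=[
    [0.02,-0.17,0],
    [0.04,-0.34,0],
    [0.06,-0.51,0],
    [0.08,-0.69,0],
    [0.08,-0.69,0],
  ],
  angular=[
    [0,0,-0.2],
    [0,0,-0.4],
    [0,0,-0.6],
    [0,0,-0.8],
    [0,0,-1.0],
  ],
)

```text
clock: 6.03
tcp_pos: [0.6106, 0.1811, 0.2126]
ee_rot: [0.969, 0.246, 0.002, -0.004]
ft_force: [-0.8, 1.8, -0.0]
finger_gap: 0.0858
grasp_force: 0.0
```

```bash
python3 -c "
from h import *
move([.6079,.1699,.11],.582)
im=cams.camera('top');save('t2full.png',im)
save('t2.png',np.hstack([cv2.resize(im[160:260,300:450],(600,400),interpolation=3),cv2.resize(cams.camera('side')[140:240,250:300],(200,400))]))"
```

```text
from [0.6106 0.1811 0.2126] offset [-0.0411  0.0457  0.5127] ang [-0.0108 -0.011  -0.1638]
```

View pics/t2.png

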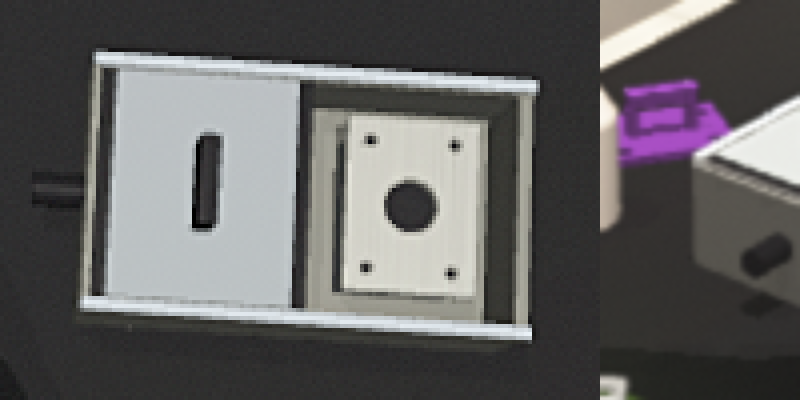

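The picture shows the guard parked over the deck, with its handle at crop (205,182). The rim is fully uncovered, and its four dark thread holes are at (371,140), (455,146), (366,267) and (450,273). I'll locate the threads and check how far the guard has opened.

```bash
python3 - <<'E'
from h import *
im=cv2.cvtColor(cv2.imread("pics/t2full.png"),cv2.COLOR_BGR2RGB)
gr=cv2.resize(im.min(2),None,fx=4,fy=4,interpolation=cv2.INTER_CUBIC).astype(float)
T=[]
for x,y in((371,140),(455,146),(366,267),(450,273)):
    cx,cy=1200+x,640+y
    w=gr[cy-11:cy+12,cx-11:cx+12];wt=np.clip(np.percentile(w,70)-w-15,0,None);yy,xx=np.mgrid[-11:12,-11:12]
    uv=np.array([cx+(wt*xx).sum()/wt.sum(),cy+(wt*yy).sum()/wt.sum()]);uv=(uv+.5)/4-.5
    T.append(onz("top",uv,.074));print(uv,T[-1])
T=np.array(T);port=T.mean(0);d=T[0]+T[1]-T[2]-T[3];e=T[0]+T[2]-T[1]-T[3]
print("port",port,"yaw",np.arctan2(d[1],d[0]),np.arctan2(-e[0],e[1]),np.linalg.norm(d)/2,np.linalg.norm(e)/2)
k=gr<70;k[:, :1200+180]=0;k[:,1200+235:]=0;k[:640+125]=0;k[640+240:]=0
for b in blobs(k,200,9000)[0]:
    a=onz("top",(b[2]+.5)/4-.5,.115);print("bar",b[1],a,np.linalg.norm((a-port)[:2]))
E
```

```text
[392.2252 194.5416] [ 0.6015 -0.249   0.074 ]
[413.2869 195.9486] [ 0.5991 -0.3048  0.074 ]
[390.9684 226.4134] [ 0.5156 -0.2449  0.074 ]
[412.3479 227.9226] [ 0.513  -0.3011  0.074 ]
port [ 0.5573 -0.275   0.074 ] yaw -0.04554995479791167 -0.044774207009148685 0.0860714296194718 0.05605709086196511
bar 2087 [ 0.562  -0.1338  0.115 ] 0.14127775019828154
```

Call:
jog_arm(
  offset=[
    [-0.04,0.04,0],
    [-0.04,0.04,0],
    [-0.04,0.04,0.1],
    [-0.04,0.04,0.25],
    [-0.04,0.04,0.35],
  ],
  angular=[
    [0,0,-0.16],
    [0,0,-0.16],
    [0,0,-0.16],
    [0,0,-0.16],
    [0,0,-0.16],
  ],
)

```text
clock: 6.55
tcp_pos: [0.6068, 0.1568, 0.1411]
ee_rot: [0.962, 0.275, -0.0, 0.0]
ft_force: [0.1, -0.1, 0.1]
finger_gap: 0.0854
grasp_force: 0.0
```

```bash
python3 -c "
from h import *
move([.6079,.1699,.038],.582)"
```

```text
from [0.6068 0.1568 0.1411] offset [ 0.0399 -0.0529  0.5153] ang [ 0.0013  0.0019 -0.0484]
```

Call:
jog_arm(
  offset=[
    [0.04,-0.053,0],
    [0.04,-0.053,0.1],
    [0.04,-0.053,0.2],
    [0.04,-0.053,0.25],
    [0.04,-0.053,0.25],
  ],
  angular=[
    [0,0,-0.048],
    [0,0,-0.048],
    [0,0,-0.048],
    [0,0,-0.048],
    [0,0,-0.048],
  ],
)

```text
clock: 6.97
tcp_pos: [0.6071, 0.1718, 0.0909]
ee_rot: [0.957, 0.289, -0.002, 0.0]
ft_force: [0.4, -0.2, 1.2]
finger_gap: 0.0853
grasp_force: 0.0
```

```bash
python3 -c "
from h import *
move([.6079,.1699,.037],.582)
im=cams.camera('side')
save('s3.png',cv2.resize(im[180:300,180:300],(600,600),interpolation=3))"
```

```text
from [0.6071 0.1718 0.0909] offset [-0.0009  0.0102  0.2694] ang [-0.0014  0.0065  0.0099]
```

View pics/s3.png

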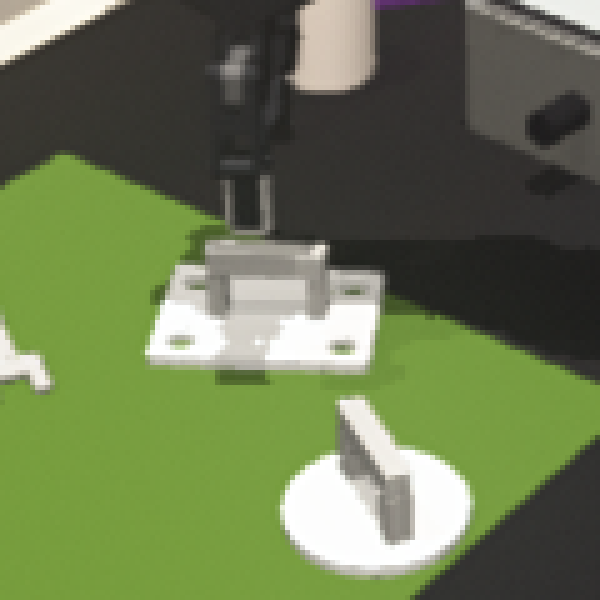

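The side crop shows the gripper's near finger at (245,215) above the bridge handle, whose bar runs from (207,245) to (328,245). The round disc below is clear. I'll check the handle centre in the side view.

```bash
python3 - <<'E'
from h import *
s=cv2.imread("pics/side0.png").astype(int)
bl,l=blobs(s.min(2)>120,300,1500)
for b in bl: print(b[1:])
c=np.array([.6079,.1699]);ax=np.array([np.cos(.582),np.sin(.582)]);ay=np.array([-ax[1],ax[0]])
for x,y,z in((0,0,.05),(.032,0,.05),(-.032,0,.05),(.043,.028,.008),(-.043,.028,.008),(-.043,-.028,.008),(.043,-.028,.008)):
    print(x,y,z,(proj("side",np.r_[c+x*ax+y*ay,z])-180)*5)
E
```

```text
(np.int32(904), array([502.3341,  71.0498]), array([486,  20,  30,  93], dtype=int32))
(np.int32(305), array([556.3115, 123.4787]), array([550,  84,  10,  62], dtype=int32))
(np.int32(311), array([175.6559, 241.9132]), array([163, 224,  28,  37], dtype=int32))
(np.int32(1028), array([233.1372, 241.6576]), array([209, 228,  48,  27], dtype=int32))
(np.int32(820), array([254.6756, 280.4927]), array([236, 259,  39,  36], dtype=int32))
(np.int32(411), array([ 46.5061, 280.8321]), array([ 34, 267,  26,  29], dtype=int32))
0 0 0.05 [262.8524 247.3512]
0.032 0 0.05 [203.1519 245.3613]
-0.032 0 0.05 [322.6922 249.3458]
0.043 0.028 0.008 [178.6469 339.6897]
-0.043 0.028 0.008 [339.6793 345.3565]
-0.043 -0.028 0.008 [351.4381 286.328 ]
0.043 -0.028 0.008 [196.5061 281.0552]
```

Call:
jog_arm(
  offset=[
    [0,0.007,0.1],
    [0,0.007,0.18],
    [0,0.007,0.25],
    [0,0.007,0.265],
    [0,0.007,0.265],
  ],
  angular=[
    [0,0,0],
    [0,0,0],
    [0,0,0],
    [0,0,0],
    [0,0,0],
  ],
)

```text
clock: 7.43
tcp_pos: [0.6088, 0.1706, 0.0391]
ee_rot: [0.957, 0.29, -0.0, 0.0]
ft_force: [0.4, -0.4, -0.5]
finger_gap: 0.0853
grasp_force: 0.0
```

Call:
jog_arm(
  offset=[
    [0,0,0],
    [0,0,0],
    [0,0,0],
    [0,0,0],
    [0,0,0],
  ],
  angular=[
    [0,0,0],
    [0,0,0],
    [0,0,0],
    [0,0,0],
    [0,0,0],
  ],
)

```text
clock: 7.85
tcp_pos: [0.6093, 0.1708, 0.0399]
ee_rot: [0.957, 0.29, 0.0, -0.0]
ft_force: [0.5, 0.3, -0.2]
finger_gap: 0.0854
grasp_force: 0.0
```

```bash
python3 -c "
from h import *
move([.6079,.1699,.037],.582)"
```

```text
from [0.6093 0.1708 0.0399] offset [-0.0081 -0.0001  0.0143] ang [ 0.0004 -0.0016  0.0118]
```

Call:
jog_arm(
  offset=[
    [-0.008,0,0.012],
    [-0.008,0,0.012],
    [-0.008,0,0.012],
    [-0.008,0,0.012],
    [-0.008,0,0.012],
  ],
  angular=[
    [0,0,0.012],
    [0,0,0.012],
    [0,0,0.012],
    [0,0,0.012],
    [0,0,0.012],
  ],
  fingers=-1,
  squeeze=70,
)

```text
clock: 8.27
tcp_pos: [0.6076, 0.1698, 0.0368]
ee_rot: [0.958, 0.287, -0.0, 0.0]
ft_force: [0.1, -0.0, 0.3]
finger_gap: 0.0256
grasp_force: 0.0
```

Call:
jog_arm(
  offset=[
    [0,0,0],
    [0,0,0],
    [0,0,0],
    [0,0,0],
    [0,0,0],
  ],
  angular=[
    [0,0,0],
    [0,0,0],
    [0,0,0],
    [0,0,0],
    [0,0,0],
  ],
)

```text
clock: 8.68
tcp_pos: [0.6078, 0.1699, 0.037]
ee_rot: [0.958, 0.287, 0.0, -0.0]
ft_force: [0.6, 0.5, 2.3]
finger_gap: 0.0131
grasp_force: 69.3
```

Call:
jog_arm(
  offset=[
    [0,0,0],
    [0,0,0],
    [0,0,-0.03],
    [0,0,-0.1],
    [0,0,-0.2],
  ],
  angular=[
    [0,0,0],
    [0,0,0],
    [0,0,0],
    [0,0,0],
    [0,0,0],
  ],
)

```text
clock: 9.1
tcp_pos: [0.6054, 0.1691, 0.0758]
ee_rot: [0.958, 0.287, -0.003, 0.0]
ft_force: [-0.2, -1.0, -3.4]
finger_gap: 0.0126
grasp_force: 68.3
```

Call:
jog_arm(
  offset=[
    [0,0,-0.15],
    [0,0,-0.3],
    [0,0,-0.45],
    [0,0,-0.55],
    [0,0,-0.55],
  ],
  angular=[
    [0,0,0],
    [0,0,0],
    [0,0,0],
    [0,0,0],
    [0,0,0],
  ],
)

```text
clock: 9.52
tcp_pos: [0.6104, 0.1706, 0.1925]
ee_rot: [0.958, 0.287, 0.005, -0.0]
ft_force: [1.2, 0.3, -2.2]
finger_gap: 0.0123
grasp_force: 68.6
```

```bash
python3 -c "
from h import *
move([.5573,-.275,.20],-.045);print(bot.get_obs()['q'])"
```

```text
from [0.6104 0.1706 0.1925] offset [-1.4458  1.7157 -0.0469] ang [-0.001  -0.0186  1.1969]
[-0.3113  0.5342 -0.0466  1.8698  0.036   0.7287 -1.3671]
```

Call:
jog_arm(
  offset=[
    [-0.08,0.1,-0.05],
    [-0.2,0.24,-0.1],
    [-0.32,0.38,-0.12],
    [-0.44,0.52,-0.12],
    [-0.56,0.66,-0.12],
  ],
  angular=[
    [0,0,0.1],
    [0,0,0.22],
    [0,0,0.34],
    [0,0,0.46],
    [0,0,0.58],
  ],
)

```text
clock: 9.93
tcp_pos: [0.5851, -0.0036, 0.2102]
ee_rot: [0.991, 0.137, -0.001, -0.0]
ft_force: [0.7, -1.3, -4.0]
finger_gap: 0.0125
grasp_force: 68.6
```

```bash
python3 -c "
from h import *
move([.5573,-.275,.21],-.045)"
```

```text
from [ 0.5851 -0.0036  0.2102] offset [-0.5033  1.2679  0.0018] ang [0.     0.0033 0.6127]
```

Call:
jog_arm(
  offset=[
    [-0.06,0.15,0],
    [-0.12,0.3,0],
    [-0.18,0.45,0],
    [-0.24,0.6,0],
    [-0.3,0.75,0],
  ],
  angular=[
    [0,0,0.12],
    [0,0,0.24],
    [0,0,0.36],
    [0,0,0.48],
    [0,0,0.6],
  ],
)

```text
clock: 10.35
tcp_pos: [0.5683, -0.1639, 0.2097]
ee_rot: [1.0, -0.019, -0.001, -0.0]
ft_force: [0.7, 0.1, -3.7]
finger_gap: 0.0125
grasp_force: 68.6
```

```bash
python3 -c "
from h import *
move([.5573,-.275,.21],-.045)"
```

```text
from [ 0.5683 -0.1639  0.2097] offset [-0.0335  0.5573 -0.0018] ang [-0.001   0.0054  0.0116]
```

Call:
jog_arm(
  offset=[
    [-0.01,0.15,0],
    [-0.02,0.3,0],
    [-0.03,0.45,0],
    [-0.03,0.53,0],
    [-0.03,0.53,0],
  ],
  angular=[
    [0,0,0],
    [0,0,0],
    [0,0,0],
    [0,0,0],
    [0,0,0],
  ],
)

```text
clock: 10.77
tcp_pos: [0.5581, -0.2742, 0.2101]
ee_rot: [1.0, -0.022, -0.001, 0.002]
ft_force: [0.1, 0.4, -3.7]
finger_gap: 0.0131
grasp_force: 68.7
```

Call:
jog_arm(
  offset=[
    [0,0,0],
    [0,0,0],
    [0,0,0],
  ],
  angular=[
    [0,0,0],
    [0,0,0],
    [0,0,0],
  ],
)

```text
clock: 11.02
tcp_pos: [0.5606, -0.2658, 0.2103]
ee_rot: [1.0, -0.016, -0.0, -0.001]
ft_force: [0.8, 1.2, -2.8]
finger_gap: 0.0127
grasp_force: 68.7
```

```bash
python3 -c "
from h import *
move([.5573,-.275,.126],-.045)
im=cams.camera('top');save('t4full.png',im);sd=cams.camera('side');save('s4full.png',sd)
save('t4.png',np.hstack([cv2.resize(im[150:260,330:430],(400,440),interpolation=3),cv2.resize(sd[90:200,270:370],(400,440),interpolation=3)]))"
```

```text
from [ 0.5606 -0.2658  0.2103] offset [-0.0148  0.0473  0.4216] ang [-0.0038  0.0019  0.0234]
```

View pics/t4.png

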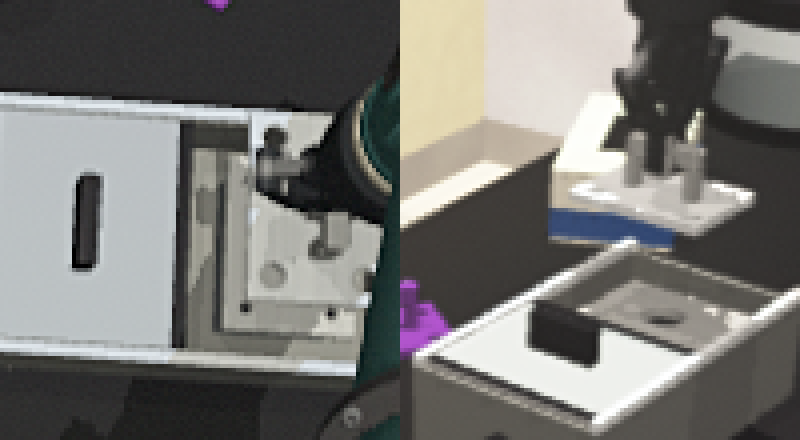

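The plate is held level above the bay. In the top view its -x holes are at crop (272,273) and (360,280), and the rim's -x threads are at (244,307) and (329,313). I'll correct the lateral position and come down part-way.

Call:
jog_arm(
  offset=[
    [0,0,0],
    [0,0,0],
    [0,0,0],
    [0,0,0],
    [0,0,0],
  ],
  angular=[
    [0,0,0],
    [0,0,0],
    [0,0,0],
    [0,0,0],
    [0,0,0],
  ],
)

```text
clock: 11.53
tcp_pos: [0.5604, -0.2684, 0.2109]
ee_rot: [1.0, -0.018, -0.0, 0.0]
ft_force: [0.2, 0.6, -3.0]
finger_gap: 0.0129
grasp_force: 68.7
```

```bash
python3 -c "
from h import *
move([.5573,-.275,.126],-.045)"
```

```text
from [ 0.5604 -0.2684  0.2109] offset [-0.0141  0.0335  0.4246] ang [0.0001 0.     0.0176]
```

Call:
jog_arm(
  offset=[
    [-0.014,0.033,0],
    [-0.014,0.033,0.1],
    [-0.014,0.033,0.2],
    [-0.014,0.033,0.3],
    [-0.014,0.033,0.3],
  ],
  angular=[
    [0,0,0.018],
    [0,0,0.018],
    [0,0,0.018],
    [0,0,0.018],
    [0,0,0.018],
  ],
)

```text
clock: 11.95
tcp_pos: [0.5544, -0.2743, 0.1473]
ee_rot: [1.0, -0.023, -0.004, -0.001]
ft_force: [-0.4, 1.6, -3.7]
finger_gap: 0.0131
grasp_force: 68.7
```

Call:
jog_arm(
  offset=[
    [0,0,0],
    [0,0,0],
    [0,0,0],
    [0,0,0],
    [0,0,0],
  ],
  angular=[
    [0,0,0],
    [0,0,0],
    [0,0,0],
    [0,0,0],
    [0,0,0],
  ],
)

```text
clock: 12.37
tcp_pos: [0.558, -0.2753, 0.152]
ee_rot: [1.0, -0.023, 0.001, 0.0]
ft_force: [-0.2, -0.4, -3.9]
finger_gap: 0.0127
grasp_force: 68.7
```

```bash
python3 -c "
from h import *
move([.5573,-.275,.126],-.045)"
```

```text
from [ 0.558  -0.2753  0.152 ] offset [-0.0036 -0.0014  0.1302] ang [ 0.0014 -0.0037 -0.0005]
```

Call:
jog_arm(
  offset=[
    [-0.003,0,0.015],
    [-0.003,0,0.03],
    [-0.003,0,0.045],
    [-0.003,0,0.06],
    [-0.003,0,0.07],
  ],
  angular=[
    [0,0,0],
    [0,0,0],
    [0,0,0],
    [0,0,0],
    [0,0,0],
  ],
)

```text
clock: 12.78
tcp_pos: [0.5564, -0.2747, 0.1362]
ee_rot: [1.0, -0.023, -0.0, -0.0]
ft_force: [-1.3, -0.6, -4.1]
finger_gap: 0.0129
grasp_force: 68.7
```

Call:
jog_arm(
  offset=[
    [0,0,0.015],
    [0,0,0.03],
    [0,0,0.04],
    [0,0,0.05],
    [0,0,0.055],
  ],
  angular=[
    [0,0,0],
    [0,0,0],
    [0,0,0],
    [0,0,0],
    [0,0,0],
  ],
)

```text
clock: 13.2
tcp_pos: [0.5566, -0.2748, 0.1255]
ee_rot: [1.0, -0.023, -0.0, -0.0]
ft_force: [0.0, -0.7, -3.5]
finger_gap: 0.0125
grasp_force: 68.7
```

Call:
jog_arm(
  offset=[
    [0,0,0],
    [0,0,0],
    [0,0,0],
    [0,0,0],
    [0,0,0],
  ],
  angular=[
    [0,0,0],
    [0,0,0],
    [0,0,0],
    [0,0,0],
    [0,0,0],
  ],
)

```text
clock: 13.62
tcp_pos: [0.5568, -0.275, 0.1261]
ee_rot: [1.0, -0.023, 0.0, 0.0]
ft_force: [-0.6, -0.6, -3.8]
finger_gap: 0.0132
grasp_force: 68.7
```

```bash
python3 -c "
from h import *
move([.5573,-.275,.126],-.045)
im=cams.camera('top');save('t5full.png',im);sd=cams.camera('side');save('s5full.png',sd)
save('t5.png',np.hstack([cv2.resize(im[160:260,340:420],(400,500),interpolation=3),cv2.resize(sd[110:200,290:362],(400,500),interpolation=3)]))"
```

```text
from [ 0.5568 -0.275   0.1261] offset [0.0024 0.0001 0.0004] ang [ 0.0003 -0.0007 -0.0005]
```

View pics/t5.png

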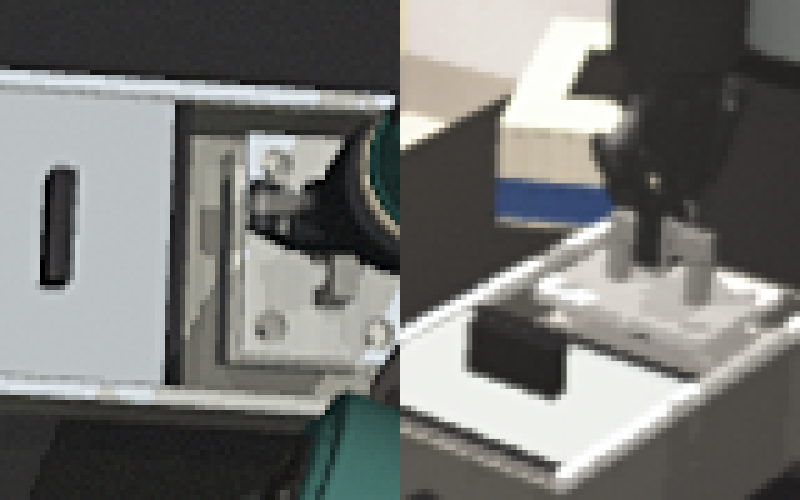

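The plate hovers level inside the bay. Its holes are at crop (277,163), (270,327) and (378,332), with the threads showing through them. For a precise check I'll enlarge the holes and mark where each rim should sit if it is exactly aligned.

```bash
python3 - <<'E'
from h import *
im=cv2.cvtColor(cv2.imread("pics/t5full.png"),cv2.COLOR_BGR2RGB)
T={0:[.6015,-.249],2:[.5156,-.2449],3:[.513,-.3011]}
tiles=[];S=20
for k,p in T.items():
    uv=proj("top",np.r_[p,.097]);th=proj("top",np.r_[p,.074]);r=proj("top",np.r_[p[0],p[1]+.008,.097]);rad=np.linalg.norm(r-uv)
    o=np.round(uv).astype(int)-10;t=cv2.resize(im[o[1]:o[1]+20,o[0]:o[0]+20],(260,260),interpolation=cv2.INTER_CUBIC)
    f=lambda q:tuple(np.round((q-o+.5)*13).astype(int))
    t2=t.copy();cv2.circle(t2,f(uv),int(rad*13),(255,0,0),1);cv2.circle(t2,f(th),3,(0,0,255),-1)
    tiles.append(np.vstack([t,t2]));print(k,uv,th,rad)
save("v6.png",np.hstack(tiles))
E
```

```text
0 [394.146  192.7701] [392.2325 194.5443] 3.065447686981961
2 [392.8698 225.1827] [390.9592 226.4108] 3.0970286394224678
3 [414.6546 226.7264] [412.3624 227.9288] 3.1028141017825366
```

View pics/v6.png

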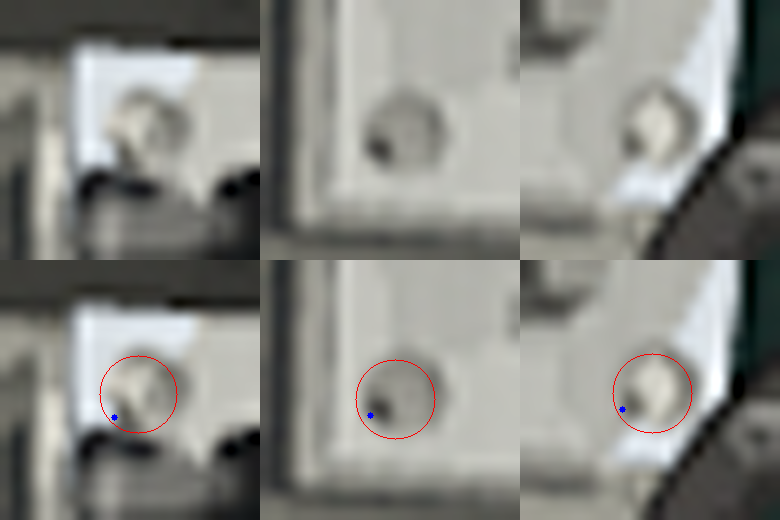

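The enlarged tiles show the actual hole outlines offset from the red aligned circles by about 0.6 px right and 0.45 px up. That puts the plate about 1.6 mm too far in -y and 1.2 mm too far in +x. It agrees with the end-stop estimate (port y ≈ -0.2733), so I'll shift accordingly.

Call:
jog_arm(
  offset=[
    [-0.003,-0.004,0],
    [-0.006,-0.008,0],
    [-0.006,-0.008,0],
    [-0.006,-0.008,0],
    [-0.006,-0.008,0],
  ],
  angular=[
    [0,0,0],
    [0,0,0],
    [0,0,0],
    [0,0,0],
    [0,0,0],
  ],
)

```text
clock: 14.13
tcp_pos: [0.5556, -0.2732, 0.1259]
ee_rot: [1.0, -0.023, 0.0, 0.0]
ft_force: [-0.4, 0.8, -3.7]
finger_gap: 0.0128
grasp_force: 68.7
```

Call:
jog_arm(
  offset=[
    [0,0,0],
    [0,0,0],
    [0,0,0],
  ],
  angular=[
    [0,0,0],
    [0,0,0],
    [0,0,0],
  ],
)

```text
clock: 14.38
tcp_pos: [0.5556, -0.2733, 0.1259]
ee_rot: [1.0, -0.023, -0.0, 0.0]
ft_force: [0.8, -0.3, -3.6]
finger_gap: 0.0125
grasp_force: 68.7
```

```bash
python3 - <<'E'
from h import *
o=bot.get_obs();print(o["tcp_pos"],R.from_quat(o["ee_rot"]).as_matrix()[:,2])
im=cams.camera("top");sd=cams.camera("side");save("t7full.png",im);save("s7full.png",sd)
T={0:[.6015,-.249],1:[.5991,-.3048],2:[.5156,-.2449],3:[.513,-.3011]}
tiles=[]
def tile(n,img,p,h,Z=13):
    ring=np.array([proj(n,np.r_[p[0]+.008*np.cos(a),p[1]+.008*np.sin(a),h]) for a in np.linspace(0,6.283,40)])
    uv=ring.mean(0);c=np.round(uv).astype(int)-10
    t=cv2.resize(img[c[1]:c[1]+20,c[0]:c[0]+20],(260,260),interpolation=cv2.INTER_CUBIC);t2=t.copy()
    cv2.polylines(t2,[np.round((ring-c+.5)*Z).astype(np.int32)],True,(255,0,0),1)
    return np.vstack([t,t2])
a=np.hstack([tile("top",im,T[k],.097) for k in(0,2,3)]);b=np.hstack([tile("side",sd,T[k],.097) for k in(0,2,3)])
save("v7.png",cv2.resize(np.hstack([a,b]),(800,267*1),interpolation=cv2.INTER_AREA) if 0 else cv2.resize(np.vstack([a[:,:],b[:,:]]),(450,600),interpolation=cv2.INTER_AREA))
E
```

```text
[ 0.5556 -0.2733  0.1259] [-0. -0. -1.]
```

View pics/v7.png

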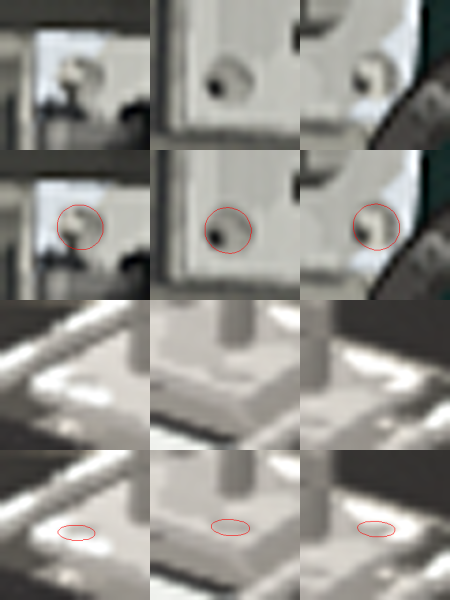

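The top tiles now show all three visible holes centred on the aligned circles to about 0.2 px (0.5 mm). The side tiles agree, the tool is vertical, and the underside is at z ≈ 0.089, which is 15 mm above the rim. I'm handing in.

```bash
python3 -c "
from rig import job
print(job.close_job())"
```

```text
the job is handed in; nothing more can be done
None
```

The guard is open at its end stop, and the arm is holding the cover plate level about 15 mm above the chamber rim. The three holes I could see line up with their threads to about 0.5 mm; the fourth was hidden behind the arm. The job is handed in with the plate still gripped.

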